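# Grease the spindle bearing of the glass turner

## Robot

A 6-joint arm with a two-finger parallel gripper is mounted at the origin on the work surface. World frame = base frame: x ahead of the robot, y to its left, z up, the work surface at z = 0. Lengths are in m, angles in rad, forces in N, time in s.
With the tool pointing down it reaches from about 0.35 to 0.775 m from the base axis. Payload 5.5 kg.
Tool frame: the origin (TCP) lies on the centre line of the jaws, within the pads' length; the fingertips stand 11 mm ahead of it and the grasp point (between the pads) lies 8 mm behind it; z points along the fingers, y is the line along which they close (so a half turn about z gives the same grasp; the last joint's range is limited). The gripper opens to 85 mm and grips with 20 to 120 N. Pads are 22 mm wide; open, the fingers measure 114 mm over their backs; the gripper's body (76 mm by 85 mm) begins 54 mm behind the grasp point. The pads swing forward as they close: fully open they stand 13 mm farther back than shut.
Start: joints at [-1.327, 0.313, 0.046, 1.304, 0, 1.431], TCP at [0.215, -0.533, 0.242] pointing down, gripper open.
Joint ranges: [-2.76, 2.76], [-0.86, 1.69], [-1.03, 1.26], [-2.2, 2.34], [-1.47, 1.5], [-3.14, 3.14]. Speed limits (rad/s): [2.57, 2.57, 3.14, 3.14, 3.14, 3.14].

## Interface

Orientations are given as a unit quaternion [w, x, y, z].
In Python, from workcell import get_state, eyes, env gives the robot as it stands.
- The arm moves only by the shell command python3 -m inch 'ROWS' [OPENING] [FORCE]. ROWS is JSON, one flat list of numbers, 4 for each row, row after row: the shift along the tool's x, y, z in cm, then the turn about the tool's z in rad. A call has exactly 5 rows; each row shifts and turns the commanded pose from where the row before left it, along the tool's axes as they then stand; what a row does not reach is not made up. A row lasts 1/12 s, in which the tool goes at most 41.7 mm and 7.16 degrees, less where a joint would pass 70% of its speed; a pose out of reach is approached as far as the arm can. A call is refused whole if a number of a shift passes 4.17 or a number of a turn 0.125, either way. A call with a gripper value outside its range is refused whole. OPENING is the opening, from -1 (shut) to 1 (fully open), set as the call begins (- or left out, the last holds). The fingers move at their own pace and stop on an object; FORCE is the grip in N (left out, the last holds). Time passes only in rows, so rows that do not move let the fingers close, or fill a call up. It gives the time, the measured TCP pose, the force, the opening and the grip force at its end, in the units of the state.
- get_state(): the state, without advancing time (a new reading comes with each control period).
- eyes.read_camera(name): name is "scene" or "top" or "wrist"; returns the picture (420x560x3 uint8, red, green, blue); there is no depth.
- eyes.camera_info(name): a dict with "fovy" (degrees; the focal length in pixels is half the picture's height over the tangent of half this angle, whatever the lens; pixels are square), "cx", "cy" (the principal point, pixels), "D" ([k1, k2, p1, p2, k3] as OpenCV has them; the pictures are not rectified), "xyz" and "orientation" of the camera in the world. Camera axes: x right, y down, z forward; pixel columns grow to the right and rows downward; lengths in m; the calibration is good to about 2 mm. A picture is of the moment at which its call begins: read the wrist's pose just before it. camera_info takes no time and is no camera call; for the wrist camera it gives the pose at the moment of the call.
- env.hand_in(): hands the job in; it is judged then, once.
The state is a dict: "clock": time; "joint_pos": joint angles; "qvel": joint speeds; "tau": joint torques, N m; "tcp_pos": TCP position; "orientation": TCP orientation; "wrist_force": force on the tool from outside, world axes, zero at the start; "ft_torque": the same for the moment, N m; "finger_gap": finger opening in m; "grip_force": force on a finger pad.
Only numpy, scipy, OpenCV 4.12 (cv2) and the standard library are available. Lean on these libraries where they do the work, as an engineer would, in place of code of your own. Each camera call takes 0.05 s, during which the arm holds its last target. There are 200 camera calls.

## Task

Grease the glass turner's chuck-side bearing: lift the push grease gun out of its stand, press its coupler squarely onto that bearing's tilted brass nipple until it snaps home, then keep pushing the barrel in against its spring, past half of its stroke, and finish while still holding it pressed there. Do not ram the nipple, and leave the other things on the bench where they are.

Things in the scene. Friction and masses are not known exactly. Their poses are not given: they have to be found in the camera images.
- gun: Push grease gun, 138 mm, 0.5 kg, hanging nozzle down. Origin on its axis at the coupler's mouth (nozzle out); z to the rear (up in the stand). Along z, mm, diameters: steel coupler 24 from 0 to 22; tube 10 to 55; aluminium nose 28 to 72; dark collar 46, 72 to 78, its underside on the stand; red barrel 28, 78 to 126, grip here; black cap 28 to 138. Coupler and tube slide into the barrel.
- gun_grip (a point): Point on the gun's axis in the middle of the red barrel, 104 mm above the gun's origin, 26 mm above the collar's top; its axes are the gun's. Keep the fingertips a few mm clear of the collar when closing, or the gun tilts in the grip.
- gun_nozzle (a joint): How far the coupler and its tube are pushed into the barrel against the spring, in m: 0 = fully out, 0.012 = end stop. It starts to move at about 13 N and needs 0.5 N more per mm (16 N at half stroke, 19 N at the end stop).
- coupler_seat (a point): Seal face in the coupler, on its axis, 14 mm inside the mouth; z along the gun's axis to the rear. The mouth is an 18 mm bore; four sprung balls 4 mm inside it ride over the nipple's head and snap in behind it at about 8 N of push (less than the barrel's spring). Snapped home, the seal face sits on top of the nipple's head.
- nipple: Open brass grease nipple on the turner's chuck-side bearing. Origin at its foot on the bearing; z points outward along it, leaning 35 degrees from vertical to the turner's front (-x). Hexagon 13 mm wide to 7 mm up, neck 6 mm, round head 10 mm diameter centred at 17 mm, top at 22 mm. Snapped home, the coupler's mouth is 8 mm above the origin. The housing curves away below it (radius 31 mm).
- nipple_top (a point): Top of the nipple's head, on its axis, 22 mm from its origin; axes as the nipple's.
- turner: Glass turner, fixed: dark plate 175 x 270 x 12 mm, spindle along its y, 85 mm up and 30 mm before (-x) the origin, in two green bearings (tops 116 mm up). At +y the steel chuck, 80 mm diameter; at -y a pulley. The bearing by the chuck (y = +50 mm) has the open brass nipple, the other (y = -70 mm) a red dust cap. Grey motor behind. Origin mid underside of the plate, x to the back.
- stand: Yellow sheet-steel stand with open front and back, fixed: 90 x 110 mm foot, 100 mm high, 6 mm top plate with a 35 mm hole in the middle in which the gun hangs by its collar. Lift the gun straight up 75 mm to clear it. Origin at the middle of its underside.
- bucket: Small metal bucket, 112 mm wide, 115 mm high, of glass offcuts that stand up to 135 mm. Origin at the centre of its bottom. Leave alone.
- pliers: Pliers with orange handles, 200 mm long, 15 mm high, lying along their x axis. Leave alone.
- paddle: Graphite paddle with a wooden handle, 215 mm long along its x axis, 25 mm high. Leave alone.
- tumbler: Green glass tumbler, 72 mm wide, 95 mm high. Origin at the centre of its bottom. Leave alone.
- marver: Black graphite plate 80 x 130 x 10 mm lying flat behind the turner. Origin at the centre of its underside. Leave alone.
- lighter: Blue gas lighter with a thin dark barrel, 225 mm long along its x axis, 25 mm high, behind the turner. Leave alone.
- frit_jar: Amber jar with a black lid, 64 mm wide, 85 mm high. Origin at the centre of its bottom. Leave alone.
Not all that is in view belongs to the job. What is shaped like the gun but purple is not meant.

How it is judged:
By the outcome, as a careful person would: the job done as asked, in the order asked, and still so for the second after the job is handed in, while the arm keeps its last pose, push and grip.
It also fails if it takes over 37 s, if anything falls off the work surface, if the arm or the gripper's body presses on something with over 40 N, if the wrist force passes 120 N, or if a joint passes its speed limit or range.

## Working session

There is one attempt and no reset: what is moved stays moved. The work goes in short steps, Python scripts to look and compute and a shell command to move; the robot and the scene stay as the last step left them, time stands still between calls to the robot, and variables do not carry over. Pictures are saved under pics/ and viewed, at most 10 in all, crops included, and the job is handed in when it is done.

```bash
mkdir -p pics; ls; python3 - <<'E'
from workcell import get_state, eyes
import cv2, numpy as np
s=get_state();print(s)
ims=[]
for n in("scene","top","wrist"):
    i=eyes.camera_info(n);print(n,i)
    im=eyes.read_camera(n);cv2.imwrite(f"pics/{n}0.png",im[:,:,::-1])
E
```

```text
pics
{'clock': 0.0, 'joint_pos': array([-1.32656966e+00,  3.14005759e-01,  4.49515073e-02,  1.30360239e+00,
       -1.44637888e-05,  1.43120109e+00]), 'qvel': array([ 0.00182213,  0.0007977 , -0.00107032,  0.0008166 ,  0.00139595,
        0.00017756]), 'tau': array([ 8.10461061e-04, -4.80630970e+01,  2.98531741e+01,  1.95299461e-02,
       -4.31033342e-07,  1.18394271e-05]), 'tcp_pos': array([ 0.2151847 , -0.53267159,  0.24139458]), 'orientation': array([-9.28507262e-04,  9.81641116e-01,  1.90735035e-01, -5.58616845e-05]), 'wrist_force': array([ 0.10985479, -0.14965118, -0.21518809]), 'ft_torque': array([ 0.01423452, -0.00774957,  0.01809094]), 'grip_force': 0.0, 'finger_gap': 0.08566598944362129}
scene {'fovy': 57.43293625582751, 'cx': 280.2180296621711, 'cy': 208.87110928485487, 'D': array([-0.01089082,  0.        ,  0.        ,  0.        ,  0.        ]), 'xyz': array([1.25356884, 0.49852276, 0.68153304]), 'orientation': array([-0.20898117,  0.40072778,  0.79018421, -0.41394811])}
top {'fovy': 56.04233949537717, 'cx': 274.23806227206677, 'cy': 212.57610394926905, 'D': array([-0.08120105,  0.        ,  0.        ,  0.        ,  0.        ]), 'xyz': array([ 0.49604105, -0.00877075,  0.96135623]), 'orientation': array([-0.04642941,  0.71574385, -0.69606196,  0.03244695])}
wrist {'fovy': 71.7322566539185, 'cx': 282.882213207671, 'cy': 208.35108485783434, 'D': array([-0.02515716,  0.        ,  0.        ,  0.        ,  0.        ]), 'xyz': array([ 0.28721998, -0.50256471,  0.37292463]), 'orientation': array([ 0.12696862,  0.81947846, -0.5520984 , -0.0867259 ])}
```

View pics/scene0.png

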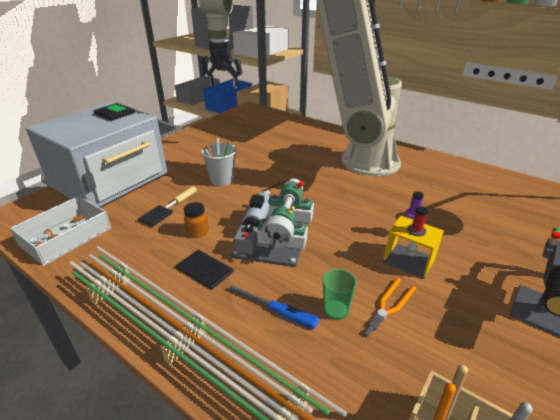

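View pics/top0.png

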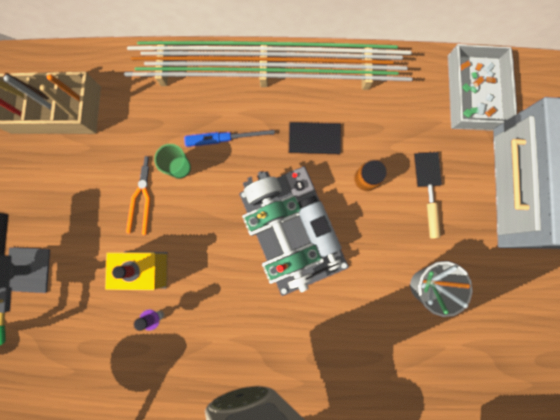

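The scene view shows the gun in the yellow stand at about (420,222) with the purple decoy behind it at (416,205). The turner is at (280,225). In the top view the gun cap is at (125,271), the nipple at about (263,214) and the red dust cap at (281,268).

```bash
cat > h.py <<'E'
import numpy as np, cv2
from scipy.spatial.transform import Rotation as R
from workcell import get_state, eyes
def q2m(q): return R.from_quat([q[1],q[2],q[3],q[0]]).as_matrix()
def K(i):
    f=210/np.tan(np.radians(i["fovy"])/2); return np.array([[f,0,i["cx"]],[0,f,i["cy"]],[0,0,1]])
def ray(i,uv):
    p=cv2.undistortPoints(np.array([[uv]],float),K(i),i["D"])[0,0]
    d=q2m(i["orientation"])@np.array([p[0],p[1],1]); return np.array(i["xyz"]),d/np.linalg.norm(d)
def onz(i,uv,z):
    o,d=ray(i,uv); return o+d*(z-o[2])/d[2]
def two(i1,u1,i2,u2):
    o1,d1=ray(i1,u1);o2,d2=ray(i2,u2)
    t=np.linalg.lstsq(np.stack([d1,-d2],1),o2-o1,rcond=None)[0]
    a,b=o1+t[0]*d1,o2+t[1]*d2; return (a+b)/2,np.linalg.norm(a-b)
def proj(i,p):
    M=q2m(i["orientation"]).T; r=cv2.Rodrigues(M)[0]
    return cv2.projectPoints(np.array(p,float).reshape(-1,1,3),r,-M@np.array(i["xyz"]),K(i),i["D"])[0][:,0]
def blobs(im,box,lo,hi,n=4):
    x0,y0,x1,y1=box; h=cv2.cvtColor(im[y0:y1,x0:x1],cv2.COLOR_RGB2HSV)
    m=cv2.inRange(h,np.array(lo),np.array(hi))
    c,l,s,ce=cv2.connectedComponentsWithStats(m)
    o=sorted(range(1,c),key=lambda k:-s[k,4])[:n]
    return [(int(s[k,4]),(s[k,:4]+[x0,y0,0,0]).tolist(),(ce[k]+[x0,y0]).round(1).tolist()) for k in o]
E
python3 - <<'E'
from h import *
T=cv2.imread("pics/top0.png");S=cv2.imread("pics/scene0.png")
a=[cv2.resize(im[y:y+h,x:x+w],(400,300),interpolation=cv2.INTER_CUBIC) for im,x,y,w,h in
 [(T,233,165,80,60),(S,250,180,80,60),(T,95,245,100,75),(S,375,185,100,75)]]
cv2.imwrite("pics/m1.png",np.vstack([np.hstack(a[:2]),np.hstack(a[2:])]))
T=T[:,:,::-1].copy();S=S[:,:,::-1].copy()
it,is_=eyes.camera_info("top"),eyes.camera_info("scene")
print("red T",blobs(T,(233,165,350,300),(0,150,80),(8,255,255)),"brass T",blobs(T,(233,165,350,300),(15,120,90),(35,255,255)))
print("red S",blobs(S,(235,170,320,265),(0,150,80),(8,255,255)),"brass S",blobs(S,(235,170,320,265),(15,120,90),(35,255,255)))
print("gun red S",blobs(S,(395,190,440,250),(0,150,60),(8,255,255)))
E
```

```text
red T [(49, [277, 265, 9, 7], [280.7, 267.6]), (18, [292, 173, 5, 5], [294.2, 175.1])] brass T [(39, [257, 212, 9, 6], [261.1, 215.1]), (3, [286, 264, 2, 3], [286.7, 265.0]), (2, [345, 209, 2, 2], [345.5, 209.5]), (2, [343, 245, 2, 1], [343.5, 245.0])]
red S [(34, [297, 180, 7, 8], [300.3, 183.6]), (14, [244, 233, 4, 4], [245.7, 234.5])] brass S [(24, [288, 206, 7, 7], [290.8, 209.3]), (14, [309, 227, 10, 3], [313.1, 228.1]), (12, [315, 185, 5, 7], [316.8, 187.7]), (9, [302, 191, 2, 8], [302.2, 194.4])]
gun red S [(171, [412, 214, 15, 18], [418.8, 222.5])]
```

View pics/m1.png

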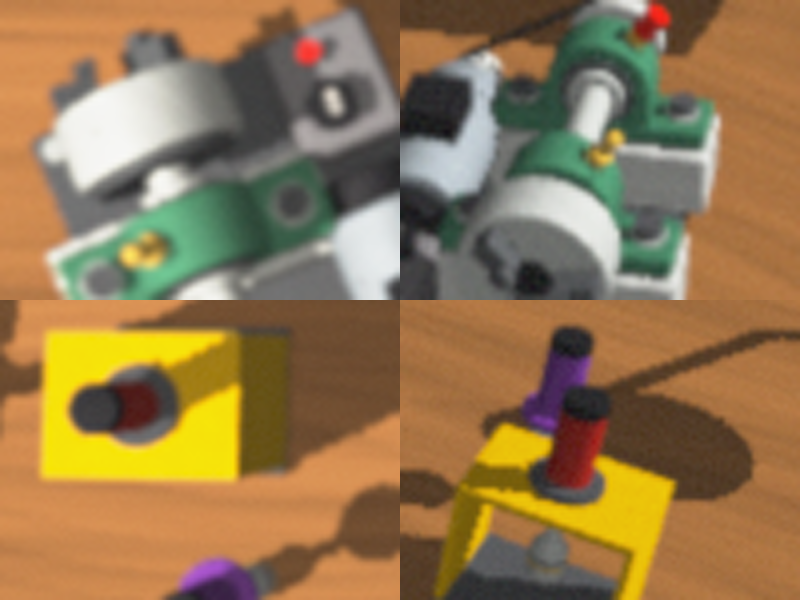

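The top crop shows the nipple head at full-image (259,215.4), the gun's cap centre at (119.2,272.5) and its collar at (130.5,271). The scene crop shows the nipple head at (292.8,207.4) and the gun's cap top at about (421.8,208.5).

```bash
python3 - <<'E'
from h import *
it,is_=eyes.camera_info("top"),eyes.camera_info("scene")
print("gun top",onz(it,(119.2,272.5),.166),onz(it,(130.5,271),.106),"scene barrel",onz(is_,(418.8,222.5),.130),onz(is_,(421.8,208.5),.166),two(it,(119.2,272.5),is_,(421.8,208.5)))
n,e=two(it,(259,215.4),is_,(292.8,207.4));print("head",n,e)
d,e=two(it,(280.7,267.6),is_,(300.3,183.6));print("cap",d,e)
v=n-d;print(np.linalg.norm(v),np.degrees(np.arctan2(v[1],v[0])))
print("purple base",onz(it,(148,320),.0),onz(it,(140,325),.11))
E
```

```text
gun top [0.45358552 0.3207459  0.166     ] [0.45463971 0.3202858  0.106     ] scene barrel [0.46289309 0.33041904 0.13      ] [0.45608931 0.32771213 0.166     ] (array([0.45234048, 0.32471773, 0.16206466]), np.float64(0.0047574540386559104))
head [0.58188601 0.04287881 0.12353774] 0.0031599616421711272
cap [ 0.47277269 -0.00670135  0.12419394] 0.0026255369199327657
0.11985132548418376 24.436643034780026
purple base [0.3329542  0.31067066 0.        ] [0.34016156 0.2912038  0.11      ]
```

```bash
python3 -m inch '[0,0,0,-0.1075,0,0,0,-0.1075,0,0,0,-0.1075,0,0,0,-0.1075,0,0,0,-0.1075]'
python3 -m inch '[0,0,0,-0.1075,0,0,0,-0.1075,0,0,0,-0.1075,0,0,0,-0.1075,0,0,0,-0.1075]'
python3 -m inch '[0,0,0,-0.1075,0,0,0,-0.1075,0,0,0,-0.1075,0,0,0,-0.1075,0,0,0,-0.1075]'
python3 -m inch '[1.2,1.6,0,0,2.45,3.2,0,0,2.45,3.2,0,0,2.45,3.2,0,0,2.45,3.2,0,0]'
python3 -m inch '[2.45,3.2,0,0,2.45,3.2,0,0,2.45,3.2,0,0,2.45,3.2,0,0,2.45,3.2,0,0]'
python3 -m inch '[2.45,3.2,0,0,2.45,3.2,0,0,2.45,3.2,0,0,2.45,3.2,0,0,2.45,3.2,0,0]'
```

```text
clock: 0.57
tcp_pos: [0.2152, -0.533, 0.2419]
orientation: [-0.0, 0.895, 0.447, 0.0]
wrist_force: [-0.2, 0.5, -0.6]
finger_gap: 0.0851
grip_force: 0.0
clock: 0.98
tcp_pos: [0.2152, -0.533, 0.2419]
orientation: [-0.0, 0.744, 0.668, 0.0]
wrist_force: [-0.0, -1.0, 0.7]
finger_gap: 0.0854
grip_force: 0.0
clock: 1.4
tcp_pos: [0.2152, -0.533, 0.2419]
orientation: [-0.0, 0.54, 0.842, 0.0]
wrist_force: [0.1, 0.5, 0.5]
finger_gap: 0.0849
grip_force: 0.0
clock: 1.82
tcp_pos: [0.3013, -0.3719, 0.2419]
orientation: [-0.0, 0.542, 0.84, 0.0]
wrist_force: [1.1, -0.2, -0.1]
finger_gap: 0.0854
grip_force: 0.0
clock: 2.23
tcp_pos: [0.3965, -0.194, 0.2423]
orientation: [0.0, 0.542, 0.84, -0.0]
wrist_force: [1.4, -1.1, 0.1]
finger_gap: 0.0854
grip_force: 0.0
clock: 2.65
tcp_pos: [0.4918, -0.0162, 0.2422]
orientation: [0.0, 0.542, 0.841, -0.0]
wrist_force: [0.2, -0.3, -0.6]
finger_gap: 0.0856
grip_force: 0.0
```

```bash
python3 - <<'E'
from h import *
i=eyes.camera_info("wrist");im=eyes.read_camera("wrist");print(i["xyz"],get_state()["tcp_pos"])
cv2.imwrite("pics/w1.png",im[:,:,::-1]);np.save("w1.npy",i,allow_pickle=True)
N=[.582,.043,.124];print(proj(i,N),blobs(im,(0,0,560,420),(15,120,90),(35,255,255),6))
E
```

```text
[0.45935982 0.05593687 0.37362863] [ 0.49459033 -0.01070431  0.24211719]
[[402.52336536 189.92845297]] [(43, [351, 351, 12, 8], [355.9, 354.5]), (17, [222, 57, 6, 7], [224.5, 60.6]), (14, [476, 0, 5, 6], [478.0, 2.3]), (11, [498, 145, 4, 7], [499.8, 147.9]), (10, [390, 65, 6, 4], [393.0, 66.3]), (9, [69, 0, 5, 6], [71.0, 2.7])]
```

View pics/w1.png

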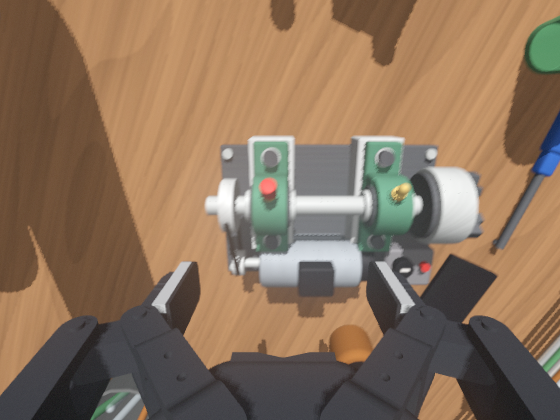

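The wrist view shows the nipple head at (403,188), within 2 px of the prediction (402.5,190). Image up is the turner's front and tool +x.

```bash

python3 -m inch '[3.55,1.125,0,0,3.55,1.125,0,0,3.55,1.125,0,0,3.55,1.125,0,0,3.55,1.125,0,0]'
python3 -m inch '[3.55,1.125,0,0,3.55,1.125,0,0,3.55,1.125,0,0,3.55,1.125,0,0,0,0,0,0]'
python3 - <<'E'
from h import *
i=eyes.camera_info("wrist");im=eyes.read_camera("wrist");s=get_state();print(s["tcp_pos"])
cv2.imwrite("pics/w2.png",im[:,:,::-1])
G=[[.455,.322,.166],[.455,.322,.106]];print(proj(i,G),proj(i,s["tcp_pos"]),blobs(im,(0,0,560,420),(0,150,60),(8,255,255)))
E
```

```text
clock: 3.12
tcp_pos: [0.4687, 0.1681, 0.2421]
orientation: [-0.0, 0.542, 0.84, -0.0]
wrist_force: [0.3, 0.1, 0.8]
finger_gap: 0.0853
grip_force: 0.0
clock: 3.53
tcp_pos: [0.4504, 0.3198, 0.2417]
orientation: [-0.001, 0.539, 0.842, 0.001]
wrist_force: [-1.0, -0.6, 0.9]
finger_gap: 0.0853
grip_force: 0.0
[0.45074775 0.3173007  0.24160854]
[[288.95505291 224.76856671]
 [287.66590634 202.51207735]] [[280.65774572 281.23416559]] [(362, [273, 184, 31, 21], [287.2, 193.0])]
```

View pics/w2.png

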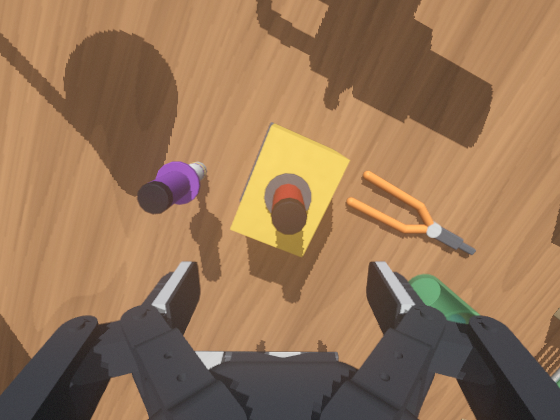

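The cap top is centred at about (290,217) and the collar at (288,198), with the purple decoy clear to the left.

```bash
python3 - <<'E'
from h import *
i=eyes.camera_info("wrist");s=get_state();t=s["tcp_pos"];M=q2m(s["orientation"])
im=cv2.imread("pics/w2.png");h=cv2.cvtColor(im,cv2.COLOR_BGR2HSV)
m=((h[:,:,2]<90)&(np.indices(h.shape[:2])[0]<240)).astype('uint8');m[:,:265]=0;m[:,315:]=0;m[:190]=0
ys,xs=np.nonzero(m);print(xs.min(),xs.max(),ys.min(),ys.max())
for uv,z in(((290,217),.166),((288,198),.106)):
  g=onz(i,uv,z);print(g,t,(M.T@(g-t)*100).round(2))
E
```

```text
Traceback (most recent call last):
ValueError: zero-size array to reduction operation minimum which has no identity
```

```bash
python3 - <<'E'
from h import *
i=eyes.camera_info("wrist");s=get_state();t=s["tcp_pos"];M=q2m(s["orientation"])
for uv,z in(((290,217),.166),((288,198),.106)):
  g=onz(i,uv,z);print(g,t,(M.T@(g-t)*100).round(2))
E
```

```text
[0.45331137 0.32533404 0.166     ] [0.45074775 0.3173007  0.24160854] [0.62 0.57 7.56]
[0.45363554 0.32338395 0.106     ] [0.45074775 0.3173007  0.24160854] [ 0.43  0.52 13.56]
```

```bash

python3 -m inch '[0.5,0.5,0,0,0,0,2.0,0,0,0,2.6,0,0,0,2.6,0,0,0,2.4,0]'
python3 -m inch '[0,0,1.2,0,0,0,0.7,0,0,0,0,0,0,0,0,0,0,0,0,0]' -1 30
python3 -m inch '[0,0,0,0,0,0,0,0,0,0,0,0,0,0,0,0,0,0,0,0]'
python3 -m inch '[0,0,0,0,0,0,0,0,0,0,0,0,0,0,0,0,0,0,0,0]'
```

```text
clock: 4.0
tcp_pos: [0.4547, 0.3197, 0.1451]
orientation: [0.0, 0.543, 0.84, -0.0]
wrist_force: [1.7, -0.2, -0.9]
finger_gap: 0.0855
grip_force: 0.0
clock: 4.42
tcp_pos: [0.4551, 0.3209, 0.1285]
orientation: [0.001, 0.542, 0.84, 0.001]
wrist_force: [-0.6, -1.6, -3.3]
finger_gap: 0.0273
grip_force: 29.8
clock: 4.83
tcp_pos: [0.4551, 0.321, 0.1285]
orientation: [0.001, 0.542, 0.84, 0.001]
wrist_force: [0.1, -3.5, 5.4]
finger_gap: 0.0275
grip_force: 30.4
clock: 5.25
tcp_pos: [0.4551, 0.321, 0.1285]
orientation: [0.001, 0.542, 0.84, 0.001]
wrist_force: [0.3, -4.0, 5.9]
finger_gap: 0.0276
grip_force: 30.4
```

```bash

python3 -m inch '[0,0,-0.6,0,0,0,-1.5,0,0,0,-2.0,0,0,0,-1.5,0,0,0,0,0]'
python3 -m inch '[0.6,0,0,0,0.7,0,0,0,0.8,0,0,0,0.8,0,0,0,0.6,0,0,0]'
python3 - <<'E'
from h import *
a=[]
for n,x,y in(("top",60,210),("scene",370,150)):
  im=eyes.read_camera(n);a.append(cv2.resize(im[y:y+120,x:x+100],(400,480),interpolation=cv2.INTER_CUBIC))
cv2.imwrite("pics/p1.png",np.hstack(a)[:,:,::-1])
E
```

```text
clock: 5.67
tcp_pos: [0.4554, 0.3222, 0.1861]
orientation: [0.001, 0.542, 0.841, 0.002]
wrist_force: [0.6, 1.1, -3.9]
finger_gap: 0.0278
grip_force: 30.5
clock: 6.08
tcp_pos: [0.4391, 0.3533, 0.1819]
orientation: [0.0, 0.542, 0.841, -0.001]
wrist_force: [3.6, -3.5, -8.0]
finger_gap: 0.0272
grip_force: 31.8
```

View pics/p1.png

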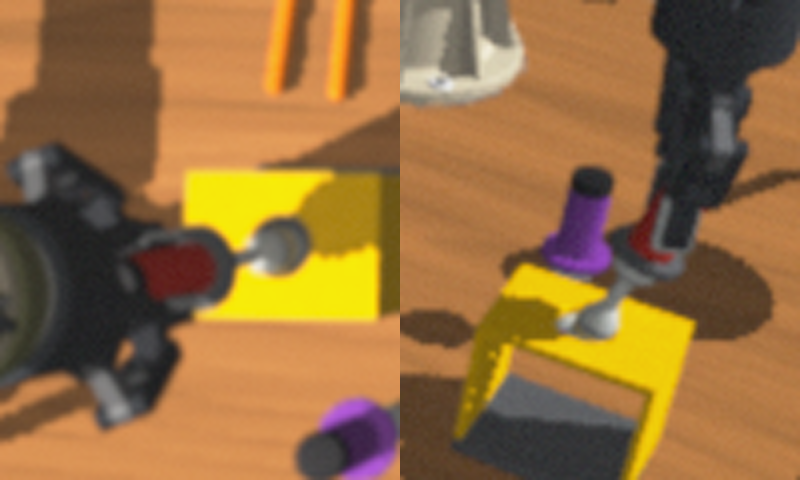

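The picture shows the pivot working: the coupler sits in the stand's hole and the gun is leaning about 20° towards tool +x.

```bash

python3 -m inch '[0.8,0,0.1,0,0.8,0,0.1,0,0.6,0,0.15,0,0.5,0,0.1,0,0,0,0,0]'
python3 - <<'E'
from h import *
a=[]
for n,x,y in(("top",50,210),("scene",370,150)):
  im=eyes.read_camera(n);cv2.imwrite(f"pics/{n}2.png",im[:,:,::-1]);a.append(cv2.resize(im[y:y+100,x:x+100],(400,400),interpolation=cv2.INTER_CUBIC))
cv2.imwrite("pics/p2.png",np.hstack(a)[:,:,::-1])
s=get_state();M=q2m(s["orientation"]);print(s["tcp_pos"],M[:,2],M.T@(s["tcp_pos"]-[.455,.3215,0]))
E
```

```text
clock: 6.6
tcp_pos: [0.4277, 0.3771, 0.1773]
orientation: [0.0, 0.542, 0.841, -0.002]
wrist_force: [4.0, -5.6, -6.1]
finger_gap: 0.0273
grip_force: 32.4
[0.42785069 0.37693084 0.17768795] [-0.00193643 -0.00225779 -0.99999558] [ 0.06147172 -0.00231765 -0.17775975]
```

View pics/p2.png

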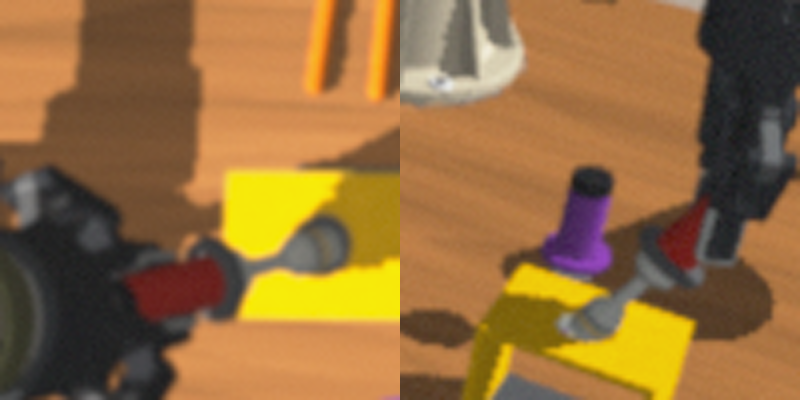

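```bash
python3 - <<'E'
from h import *
it,is_=eyes.camera_info("top"),eyes.camera_info("scene")
c,e=two(it,(130,271.3),is_,(417.5,228));k,e2=two(it,(103.75,279.25),is_,(436.2,214.5))
s=get_state();g=s["tcp_pos"]+[0,0,.008];M=q2m(s["orientation"])
print(c,e,k,e2,g)
for p,q in((c,k),(c,g),(k,g)):
  v=q-p;L=np.linalg.norm(v);t=M.T@v;print(L,np.degrees(np.arctan2(t[0],-t[2])),np.degrees(np.arctan2(t[1],-t[2])))
E
```

```text
[0.45239265 0.3253959  0.10378293] 0.006532179223694507 [0.43754267 0.35924558 0.15115927] 0.00010673828813364026 [0.42785069 0.37693084 0.18568795]
0.060090262923618736 37.887242906073794 0.3918668830265118
0.099832813258276 34.79724437175989 -0.9039574816910683
0.039986663688471806 30.147137497111846 -2.680867267723585
```

```bash

python3 -m inch '[0,0,0,0,0,0,0,0,0,0,0,0,0.3,0,-0.43,0,0.8,0,-1.14,0]' - 120
python3 -m inch '[1.2,0,-1.7,0,1.1,0,-1.6,0,0,0,-1.5,0,-1.5,0,-0.8,0,-3.0,0,0,0]'
python3 -m inch '[-3.6,0,0,0,-3.6,0,0,0,-3.6,0,0,0,-3.6,0,0,0,-3.6,0,0,0]'
python3 -m inch '[-3.6,0,0,0,-3.0,0,0,0,-2.0,0,0,0,0,0,0,0,0,0,0,0]'
python3 - <<'E'
from h import *
s=get_state();M=q2m(s["orientation"]);print(s["tcp_pos"],s["wrist_force"],M.T@(np.array([.549,.1159,.2303])-s["tcp_pos"])*100)
E
```

```text
clock: 7.12
tcp_pos: [0.4233, 0.3854, 0.1925]
orientation: [-0.0, 0.543, 0.84, -0.003]
wrist_force: [1.8, -3.2, -3.7]
finger_gap: 0.0259
grip_force: 118.5
clock: 7.53
tcp_pos: [0.4321, 0.3713, 0.2527]
orientation: [-0.001, 0.54, 0.842, 0.003]
wrist_force: [1.1, 0.2, -3.3]
finger_gap: 0.0257
grip_force: 118.8
clock: 7.95
tcp_pos: [0.5072, 0.2034, 0.2505]
orientation: [-0.001, 0.541, 0.841, 0.001]
wrist_force: [0.2, 1.6, -4.1]
finger_gap: 0.0259
grip_force: 118.8
clock: 8.37
tcp_pos: [0.5429, 0.1252, 0.2502]
orientation: [-0.001, 0.543, 0.84, 0.001]
wrist_force: [-1.1, 0.2, -3.8]
finger_gap: 0.0261
grip_force: 118.7
[0.54293894 0.12515331 0.25019683] [-1.06596457  0.20748166 -3.80348722] [-1.09811251  0.17216327  1.98669286]
```

```bash
python3 - <<'E'
from h import *
a=[];s=get_state();G=s["tcp_pos"]+[0,0,.008];N=np.array([.582,.043,.124]);u=np.array([-.237,.5226,.819])
for n in("top","scene","wrist"):
  i=eyes.camera_info(n);im=eyes.read_camera(n);cv2.imwrite(f"pics/{n}3.png",im[:,:,::-1])
  p=proj(i,[N,G-.1085*u,G-.0975*u,G-.0865*u,G-.0335*u]);print(n,p.round(1).tolist())
  w,h=(80,60) if n!="wrist" else (160,120)
  x,y=(p[:3].mean(0)-[w/2,h/2]).astype(int);x=min(max(x,0),560-w);y=min(max(y,0),420-h);print(x,y)
  a.append(cv2.resize(im[y:y+h,x:x+w],(400,300),interpolation=cv2.INTER_CUBIC))
a.append(a[0]*0)
cv2.imwrite("pics/p3.png",np.vstack([np.hstack(a[:2]),np.hstack(a[2:])])[:,:,::-1])
E
```

```text
top [[258.3, 215.7], [244.2, 219.6], [240.9, 220.4], [237.4, 221.2], [219.8, 225.4]]
207 188
scene [[292.2, 207.3], [304.0, 193.2], [306.6, 190.4], [309.3, 187.6], [322.7, 173.4]]
260 166
wrist [[284.0, 291.4], [282.4, 292.8], [282.4, 292.5], [282.4, 292.2], [282.3, 290.1]]
202 232
```

View pics/p3.png

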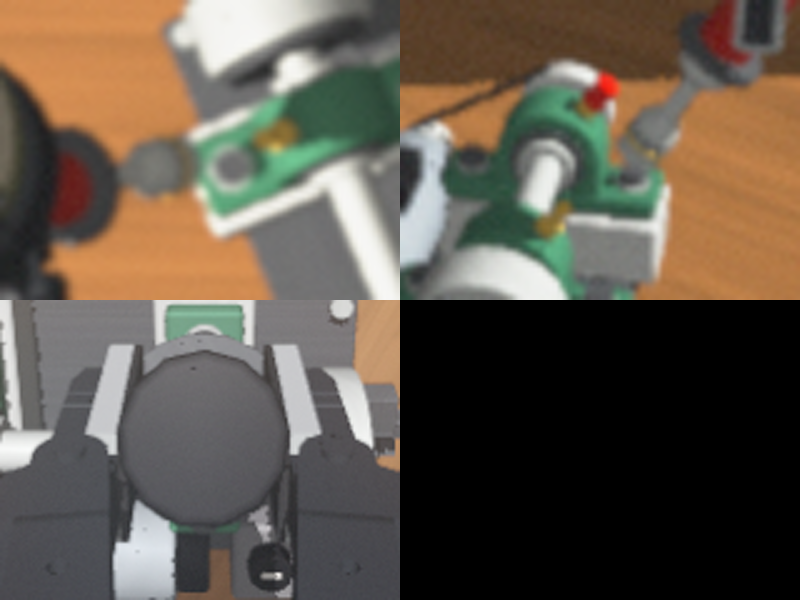

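```bash
python3 - <<'E'
from h import *
it,is_=eyes.camera_info("top"),eyes.camera_info("scene")
s=get_state();G=s["tcp_pos"]+[0,0,.008];M=q2m(s["orientation"])
T=cv2.imread("pics/top3.png")[:,:,::-1].copy();S=cv2.imread("pics/scene3.png")[:,:,::-1].copy()
print("brass T",blobs(T,(250,205,275,225),(15,120,70),(35,255,255),1),"S",blobs(S,(280,200,300,220),(15,120,70),(35,255,255),1),"mouth S",blobs(S,(300,190,320,203),(15,100,70),(35,255,255),2))
P={}
for n,a,b in(("coup",(238.6,221.4),(310,193.6)),("mouth",(244.6,221),(307.6,196.4)),("collar",(223,225),(322.6,175.6)),("nip",(259.2,216),(292,208.8))):
  p,e=two(it,a,is_,b);P[n]=p;t=M.T@(G-p)*1000;print(n,p.round(4),round(e,4),t.round(1),np.linalg.norm(t).round(4),np.degrees(np.arctan2(t[0],-t[2])).round(1),np.degrees(np.arctan2(t[1],-t[2])).round(1))
E
```

```text
brass T [(28, [258, 212, 8, 6], [262.1, 214.7])] S [(18, [287, 207, 7, 6], [289.9, 209.9])] mouth S [(9, [302, 191, 2, 8], [302.1, 194.9]), (6, [312, 197, 2, 6], [312.5, 199.5])]
coup [0.5637 0.081  0.1704] 0.0035 [ 50.4  -0.6 -87.9] 101.3711 29.8 -0.4
mouth [0.5645 0.0721 0.1592] 0.0084 [ 58.9   2.3 -99.1] 115.357 30.7 1.3
collar [0.5511 0.105  0.2238] 0.0051 [ 23.3   1.  -34.6] 41.6917 34.0 1.6
nip [0.5817 0.0418 0.1186] 0.0009 [  93.7   -0.8 -139.7] 168.208 33.9 -0.3
```

```bash
python3 - <<'E'
from h import *
s=get_state();G=s["tcp_pos"]+[0,0,.008];M=q2m(s["orientation"])
a=[]
for n,uvs in(("top",((238.6,221.4),(244.6,221),(223,225))),("scene",((310,193.6),(307.6,196.4),(322.6,175.6)))):
  i=eyes.camera_info(n)
  for uv in uvs:
    o,d=ray(i,uv);y=M[:,1];p=o+d*((G-o)@y)/(d@y);t=M.T@(G-p)*1000
    print(n,t.round(1),np.linalg.norm(t).round(1),np.degrees(np.arctan2(t[0],-t[2])).round(1))
for n,x,y in(("top",215,198),("scene",285,160)):
  im=cv2.imread(f"pics/{n}3.png");a.append(cv2.resize(im[y:y+50,x:x+40],(400,500),interpolation=cv2.INTER_CUBIC))
cv2.imwrite("pics/p4.png",np.hstack(a))
E
```

```text
top [ 52.6   0.  -80.9] 96.5 33.0
top [  62.4    0.  -113.6] 129.6 28.8
top [ 25.4   0.  -39.5] 47.0 32.7
scene [ 48.8   0.  -88.1] 100.7 29.0
scene [ 54.4   0.  -97.1] 111.3 29.3
scene [ 20.7  -0.  -33.6] 39.4 31.6
```

View pics/p4.png

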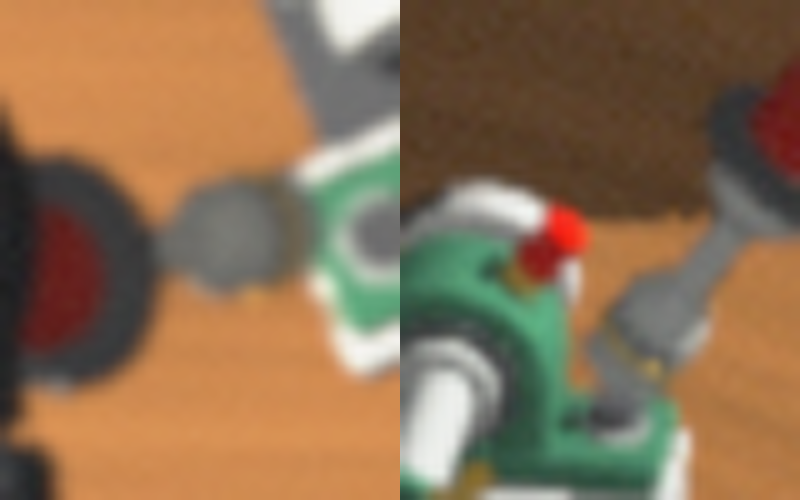

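```bash
python3 - <<'E'
from h import *
s=get_state();G=s["tcp_pos"]+[0,0,.008];M=q2m(s["orientation"])
for n in("scene","top"):
  i=eyes.camera_info(n)
  for th in(25,28,31,34,37):
   for ps in (0,):
    u=M@np.array([np.sin(np.radians(th)),np.sin(np.radians(ps)),-np.cos(np.radians(th))])
    p=proj(i,[G-.1045*u,G-.068*u,G-.045*u]);d=p[2]-p[0]
    print(n,th,p.round(1).tolist(),"ang",np.degrees(np.arctan2(d[0],-d[1])).round(1))
# edges of grey coupler/tube in scene: row-wise extents above wood
S=cv2.imread("pics/scene3.png");h=cv2.cvtColor(S,cv2.COLOR_BGR2HSV)
for r in range(181,199):
  xs=[x for x in range(300,330) if h[r,x,1]<70];print(r,(xs[0],xs[-1],len(xs)) if xs else None)
E
```

```text
scene 25 [[311.7, 196.0], [318.6, 185.3], [323.1, 178.3]] ang 32.7
scene 28 [[309.8, 195.0], [317.3, 184.6], [322.3, 177.8]] ang 35.9
scene 31 [[308.0, 193.9], [316.1, 183.9], [321.4, 177.3]] ang 39.1
scene 34 [[306.2, 192.7], [314.9, 183.1], [320.6, 176.8]] ang 42.3
scene 37 [[304.4, 191.4], [313.8, 182.2], [319.9, 176.2]] ang 45.4
top 25 [[235.5, 223.6], [226.3, 225.2], [220.0, 226.3]] ang -100.0
top 28 [[237.6, 222.6], [227.6, 224.5], [221.0, 225.9]] ang -101.2
top 31 [[239.6, 221.6], [229.0, 223.9], [221.9, 225.4]] ang -102.2
top 34 [[241.6, 220.5], [230.3, 223.2], [222.7, 224.9]] ang -103.2
top 37 [[243.5, 219.5], [231.5, 222.5], [223.6, 224.5]] ang -104.0
181 (316, 329, 14)
182 (316, 329, 14)
183 (316, 324, 9)
184 (315, 318, 4)
185 (314, 317, 4)
186 (302, 317, 6)
187 (301, 316, 8)
188 (300, 315, 11)
189 (301, 315, 11)
190 (301, 315, 10)
191 (301, 315, 11)
192 (301, 315, 11)
193 (301, 315, 11)
194 (301, 314, 11)
195 (301, 313, 11)
196 (304, 312, 7)
197 (305, 309, 5)
198 (301, 310, 7)
```

The gun's tilt measures about 31° (scene ring at (309,194), tube at (316,184.5)). It should be 35°, so I go back to the stand's hole and pivot it 4° more.

```bash

python3 -m inch '[2.0,0,0,0,3.6,0,0,0,3.6,0,0,0,3.6,0,0,0,3.6,0,0,0]'
python3 -m inch '[3.6,0,0,0,3.6,0,0,0,3.6,0,0,0,2.9,0,0.3,0,0,0,2.05,0]'
python3 -m inch '[0,0,0,0,-0.9,0,1.3,0,-1.0,0,1.4,0,-0.8,0,1.2,0,-0.5,0,0.7,0]'
python3 - <<'E'
from h import *
s=get_state();M=q2m(s["orientation"]);print(s["tcp_pos"],s["wrist_force"],M.T@(np.array([.4278,.3769,.1777])-s["tcp_pos"])*100)
E
```

```text
clock: 8.93
tcp_pos: [0.4734, 0.2772, 0.2506]
orientation: [-0.0, 0.541, 0.841, 0.0]
wrist_force: [-0.2, 0.3, -3.6]
finger_gap: 0.026
grip_force: 118.7
clock: 9.35
tcp_pos: [0.4164, 0.4066, 0.2304]
orientation: [-0.0, 0.538, 0.843, 0.004]
wrist_force: [1.4, -0.1, -4.0]
finger_gap: 0.026
grip_force: 118.9
clock: 9.77
tcp_pos: [0.4311, 0.3695, 0.1801]
orientation: [-0.001, 0.542, 0.84, -0.001]
wrist_force: [-1.6, 6.4, 0.6]
finger_gap: 0.0255
grip_force: 119.5
[0.43108822 0.36951803 0.18013514] [-1.56274666  6.44852583  0.63418943] [0.80800656 0.00571133 0.24382305]
```

```bash

python3 -m inch '[0.3,0,0,0,0.3,0,0,0,0,0,0,0,0,0,0,0,0,0,0,0]'
python3 -m inch '[0,0,0,0,0,0,0,0,0.3,0,0.05,0,0.3,0,0.05,0,0.3,0,0.05,0]' - 35
python3 -m inch '[0,0,0,0,0,0,0,0,0,0,0,0,0,0,0,0,0,0,0,0]' - 120
python3 - <<'E'
from h import *
s=get_state();M=q2m(s["orientation"]);print(s["tcp_pos"],s["wrist_force"],M.T@(np.array([.4278,.3769,.1777])-s["tcp_pos"])*100)
G=s["tcp_pos"]+[0,0,.008];i=eyes.camera_info("scene");im=eyes.read_camera("scene");cv2.imwrite("pics/scene4.png",im[:,:,::-1])
for th in(28,31,34,37,40):
    u=M@np.array([np.sin(np.radians(th)),0,-np.cos(np.radians(th))])
    print(th,proj(i,[G-.1045*u,G-.0975*u,G-.068*u]).round(1).tolist())
h=cv2.cvtColor(im,cv2.COLOR_RGB2HSV)
for r in range(212,236):
  xs=[x for x in range(404,440) if h[r,x,1]<70];print(r,(xs[0],xs[-1],len(xs)) if xs else None,end=" ")
E
```

```text
clock: 10.18
tcp_pos: [0.4296, 0.3762, 0.1817]
orientation: [0.0, 0.542, 0.841, 0.0]
wrist_force: [0.1, -0.5, -4.2]
finger_gap: 0.0261
grip_force: 118.7
clock: 10.6
tcp_pos: [0.4272, 0.3809, 0.1793]
orientation: [0.004, 0.543, 0.84, -0.002]
wrist_force: [7.3, -13.3, -3.0]
finger_gap: 0.0259
grip_force: 118.3
clock: 11.02
tcp_pos: [0.4274, 0.3806, 0.1794]
orientation: [0.004, 0.543, 0.84, -0.002]
wrist_force: [5.4, -10.5, -2.0]
finger_gap: 0.0256
grip_force: 118.4
[0.42739834 0.38057611 0.17936472] [  5.44449958 -10.53443458  -2.03296835] [-0.35018775 -0.11433522  0.16958877]
28 [[419.9, 231.4], [421.9, 229.6], [430.1, 221.9]]
31 [[418.2, 230.3], [420.2, 228.6], [429.0, 221.1]]
34 [[416.5, 229.1], [418.6, 227.4], [427.9, 220.3]]
37 [[414.9, 227.8], [417.1, 226.3], [426.8, 219.5]]
40 [[413.4, 226.5], [415.7, 225.0], [425.8, 218.6]]
212 (431, 436, 6) 213 (430, 436, 7) 214 (430, 437, 8) 215 (430, 438, 9) 216 (407, 439, 11) 217 (409, 439, 11) 218 (411, 439, 14) 219 (414, 439, 15) 220 (428, 439, 12) 221 (426, 439, 14) 222 (425, 432, 8) 223 (422, 431, 10) 224 (421, 429, 9) 225 (419, 426, 8) 226 (418, 426, 9) 227 (417, 426, 10) 228 (417, 425, 9) 229 (410, 425, 15) 230 (410, 425, 16) 231 (410, 424, 15) 232 (410, 422, 13) 233 (412, 419, 6) 234 (416, 420, 5) 235 None
```

```bash

python3 -m inch '[0,0,0,0,0,0,0,0,0,0,0,0,0,0,0,0,0,0,0,0]' -1 35
python3 -m inch '[0.2,0,0,0,0.2,0,0,0,0,0,0,0,0,0,0,0,0,0,0,0]'
python3 - <<'E'
from h import *
s=get_state();M=q2m(s["orientation"]);print(s["tcp_pos"],s["wrist_force"],M.T@(np.array([.4278,.3769,.1777])-s["tcp_pos"])*100)
E
```

```text
clock: 11.48
tcp_pos: [0.4274, 0.3806, 0.1793]
orientation: [0.004, 0.543, 0.84, -0.002]
wrist_force: [5.4, -10.1, -1.8]
finger_gap: 0.0258
grip_force: 118.4
clock: 11.9
tcp_pos: [0.4267, 0.3823, 0.1791]
orientation: [0.006, 0.543, 0.839, -0.004]
wrist_force: [7.6, -16.2, -2.7]
finger_gap: 0.0262
grip_force: 118.2
[0.42670888 0.38227974 0.17912849] [  7.57642407 -16.19225852  -2.71458166] [-0.53347249 -0.12071043  0.15020985]
```

```bash

python3 -m inch '[0.2,0,0,0,0.2,0,0,0,0,0,0,0,0,0,0,0,0,0,0,0]'
python3 -m inch '[0.2,0,0,0,0.2,0,0,0,0,0,0,0,0,0,0,0,0,0,0,0]'
python3 - <<'E'
from h import *
s=get_state();M=q2m(s["orientation"]);print(s["tcp_pos"],s["wrist_force"],s["ft_torque"],M.T@(np.array([.4278,.3769,.1777])-s["tcp_pos"])*100)
G=s["tcp_pos"]+[0,0,.008];i=eyes.camera_info("scene");im=eyes.read_camera("scene");cv2.imwrite("pics/scene5.png",im[:,:,::-1])
h=cv2.cvtColor(im,cv2.COLOR_RGB2HSV)
for r in range(218,236):
  xs=[x for x in range(404,440) if h[r,x,1]<70];print(r,(xs[0],xs[-1],len(xs)) if xs else None,end=" ")
E
```

```text
clock: 12.32
tcp_pos: [0.4246, 0.3869, 0.1793]
orientation: [0.005, 0.543, 0.84, -0.003]
wrist_force: [6.2, -13.6, -1.3]
finger_gap: 0.0256
grip_force: 118.6
clock: 12.73
tcp_pos: [0.4221, 0.3922, 0.1797]
orientation: [0.003, 0.543, 0.84, -0.002]
wrist_force: [4.0, -9.2, -0.7]
finger_gap: 0.0259
grip_force: 117.8
[0.42208874 0.39221184 0.17965618] [ 4.00479029 -9.21610744 -0.69821956] [-2.45459276 -1.01141635 -0.00962565] [-1.62917668 -0.10878026  0.20718264]
218 (411, 439, 11) 219 (414, 439, 13) 220 (429, 439, 11) 221 (428, 439, 9) 222 (422, 434, 13) 223 (421, 433, 13) 224 (421, 431, 11) 225 (420, 429, 10) 226 (419, 428, 10) 227 (416, 428, 12) 228 (413, 427, 14) 229 (410, 427, 16) 230 (410, 425, 14) 231 (409, 424, 12) 232 (410, 422, 9) 233 (412, 422, 5) 234 None 235 None
```

```bash

python3 -m inch '[0,0,-0.5,0,0.8,0,-1.6,0,1.4,0,-2.2,0,1.0,0,-1.6,0,0,0,0,0]'
python3 -m inch '[0,0,0,0,0,0,0,0,0,0,0,0,0,0,0,0,0,0,0,0]'
python3 - <<'E'
from h import *
s=get_state();M=q2m(s["orientation"]);print(s["tcp_pos"],s["wrist_force"],M[:,2])
G=s["tcp_pos"]+[0,0,.008];a=[]
for n in("scene","top"):
  i=eyes.camera_info(n);im=eyes.read_camera(n);cv2.imwrite(f"pics/{n}6.png",im[:,:,::-1])
  for th in(28,31,34,37,40,43):
    u=M@np.array([np.sin(np.radians(th)),0,-np.cos(np.radians(th))]);p=proj(i,[G-.1045*u,G-.0975*u,G-.068*u]);print(n,th,p.round(1).tolist())
    if th==34:x,y=(p[1]-[30,35]).astype(int)
  print(x,y);a.append(cv2.resize(im[y:y+70,x:x+60],(400,467),interpolation=cv2.INTER_CUBIC))
cv2.imwrite("pics/p5.png",np.hstack(a)[:,:,::-1])
E
```

```text
clock: 13.2
tcp_pos: [0.4082, 0.4268, 0.2422]
orientation: [0.001, 0.541, 0.841, 0.003]
wrist_force: [1.7, 0.7, -3.5]
finger_gap: 0.026
grip_force: 118.1
clock: 13.62
tcp_pos: [0.4074, 0.4233, 0.2374]
orientation: [-0.0, 0.542, 0.84, -0.001]
wrist_force: [-0.3, -1.2, -4.5]
finger_gap: 0.0262
grip_force: 118.2
[0.40738509 0.42331867 0.23736995] [-0.31573132 -1.15250355 -4.52432041] [-0.00146186 -0.00134906 -0.99999802]
scene 28 [[445.9, 214.6], [448.0, 212.6], [457.1, 204.2]]
scene 31 [[444.1, 213.4], [446.3, 211.6], [455.9, 203.4]]
scene 34 [[442.3, 212.2], [444.7, 210.4], [454.7, 202.6]]
scene 37 [[440.7, 210.9], [443.1, 209.1], [453.6, 201.7]]
scene 40 [[439.1, 209.5], [441.7, 207.8], [452.6, 200.7]]
scene 43 [[437.7, 208.0], [440.3, 206.5], [451.7, 199.8]]
414 175
top 28 [[94.2, 283.8], [91.4, 284.5], [79.1, 288.0]]
top 31 [[95.6, 283.0], [92.7, 283.8], [80.0, 287.5]]
top 34 [[97.0, 282.2], [94.0, 283.1], [80.9, 287.0]]
top 37 [[98.2, 281.5], [95.1, 282.4], [81.7, 286.5]]
top 40 [[99.3, 280.8], [96.2, 281.8], [82.4, 286.0]]
top 43 [[100.4, 280.2], [97.1, 281.2], [83.0, 285.6]]
63 248
```

View pics/p5.png

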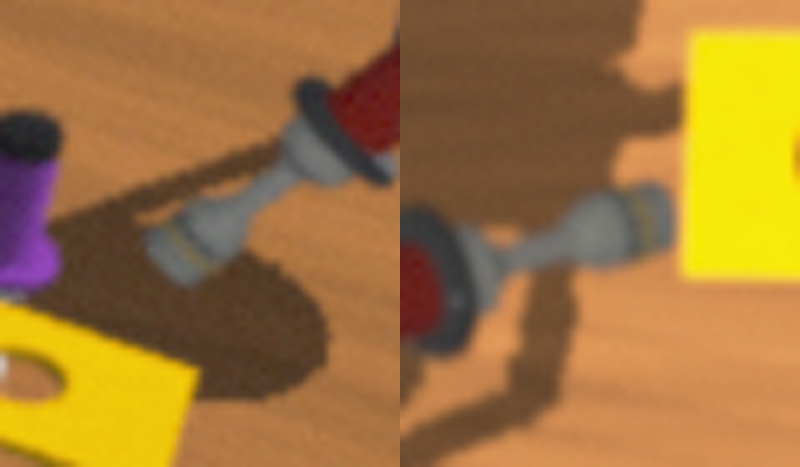

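The crops show the ring at scene (442.9,211.7) / top (99,281.8), the mouth at scene (439.6,214.3) / top (103.2,280.7), and the collar at scene (465.4,194.5) / top (68.6,290.5).

```bash
python3 - <<'E'
from h import *
it,is_=eyes.camera_info("top"),eyes.camera_info("scene")
s=get_state();G=s["tcp_pos"]+[0,0,.008];M=q2m(s["orientation"])
P={}
for n,a,b in(("ring",(99,281.75),(442.9,211.7)),("mouth",(103.2,280.7),(439.6,214.3)),("tube",(84,285.5),(453.3,203.5)),("collar",(68.6,290.5),(465.4,194.5))):
  p,e=two(it,a,is_,b);t=M.T@(G-p)*1000;P[n]=t;print(n,p.round(4),round(e,4),t.round(1),np.linalg.norm(t).round(1),np.degrees(np.arctan2(t[0],-t[2])).round(1))
v=P["ring"]-P["collar"];print(v,np.degrees(np.arctan2(v[0],-v[2])));v=P["mouth"]-P["collar"];print(v,np.degrees(np.arctan2(v[0],-v[2])))
E
```

```text
ring [0.4314 0.3685 0.1588] 0.0054 [ 60.    0.9 -87. ] 105.7 34.6
mouth [0.4333 0.3634 0.1503] 0.0053 [ 65.5   1.3 -95.6] 115.9 34.4
tube [0.4253 0.3853 0.1859] 0.0029 [ 42.1  -0.5 -59.9] 73.3 35.1
collar [0.4166 0.4028 0.2126] 0.0033 [ 22.6   0.3 -33.2] 40.2 34.2
[ 37.41923051   0.63618264 -53.83032752] 34.80443386706973
[ 42.83440374   0.98369451 -62.38566264] 34.47374701341912
```

```bash
python3 - <<'E'
from h import *
it,is_=eyes.camera_info("top"),eyes.camera_info("scene");iw=np.load("w1.npy",allow_pickle=True).item()
W=cv2.imread("pics/w1.png");h=cv2.cvtColor(W,cv2.COLOR_BGR2HSV)[175:205,385:420]
m=cv2.inRange(h,np.array((12,90,90)),np.array((38,255,255)));ys,xs=np.nonzero(m)
for y in sorted(set(ys)):print(y+175,(xs[ys==y]+385).tolist())
for n,i,uv in(("top",it,(259,215.4)),("wrist",iw,(403,188)),("scene",is_,(292.8,207.4))):print(n,onz(i,uv,.1243).round(4))
print(two(iw,(403,188),it,(259,215.4)),two(iw,(403,188),is_,(292.8,207.4)))
# red cap in all views for cross-check of wrist calibration
print(blobs(W[:,:,::-1].copy(),(240,170,300,205),(0,150,80),(8,255,255),1))
E
```

```text
184 [402, 403, 404]
185 [400, 401, 402, 403, 404, 405, 406]
186 [398, 399, 400, 401, 402, 403, 404, 405, 406, 407]
187 [396, 397, 398, 399, 400, 401, 402, 403, 404, 405, 406, 407, 408]
188 [395, 396, 397, 398, 399, 400, 401, 402, 403, 404, 405, 406, 407, 408]
189 [393, 394, 395, 396, 397, 398, 399, 400, 401, 402, 403, 404, 405, 406, 407, 408]
190 [392, 393, 394, 395, 396, 397, 398, 399, 400, 401, 402, 403, 404, 405, 406, 407, 408]
191 [392, 393, 394, 395, 396, 397, 398, 399, 400, 401, 402, 403, 404, 405, 406, 407]
192 [392, 393, 394, 395, 396, 397, 398, 399, 400, 401, 402, 403, 404, 405, 406, 407]
193 [392, 393, 394, 395, 396, 397, 398, 399, 400, 401, 402, 403, 404, 405, 406]
194 [392, 393, 394, 395, 396, 397, 398, 399, 400, 401, 402, 403, 404, 405]
195 [392, 393, 394, 395, 396, 397, 398, 399, 400, 401, 402, 403, 404]
196 [392, 393, 394, 395, 396, 397, 398, 399, 400, 401, 402, 403, 404]
197 [393, 394, 395, 396, 397, 398, 399, 400, 401, 402, 403, 404]
198 [394, 395, 396, 397, 398, 399, 400, 401, 402, 403]
199 [394, 395, 396, 397, 398, 399, 400, 401]
200 [397, 398, 399]
top [0.5827 0.0415 0.1243]
wrist [0.5813 0.0447 0.1243]
scene [0.5819 0.0448 0.1243]
(array([0.58362781, 0.0431583 , 0.11873162]), np.float64(0.0026982619355876833)) (array([0.5815191 , 0.04462094, 0.12395653]), np.float64(0.00014422405671033357))
[]
```

```bash

python3 -m inch '[-1.5,0,0,0,-3.0,0.1,0,0,-3.6,0.1,0,0,-3.6,0.07,0,0,-3.6,0,0,0]'
python3 -m inch '[-3.6,0,0,0,-3.6,0,0,0,-3.6,0,0,0,-3.0,0,0,0,-2.3,0,0,0]'
python3 -m inch '[-2.0,0,0,0,0,0,0,0,0,0,0,0,0,0,0,0,0,0,0,0]'
python3 - <<'E'
from h import *
it,is_=eyes.camera_info("top"),eyes.camera_info("scene")
s=get_state();M=q2m(s["orientation"]);print(s["tcp_pos"],s["wrist_force"]);t=s["tcp_pos"]
print("to home, tool cm",(M.T@(np.array([.5577,.0981,.2031])-t)*100).round(2))
S=eyes.read_camera("scene");T=eyes.read_camera("top")
cv2.imwrite("pics/scene7.png",S[:,:,::-1]);cv2.imwrite("pics/top7.png",T[:,:,::-1])
G=t+[0,0,.008];u=M@np.array([.568,0,-.823])
for i in(is_,it):print(proj(i,[G-k*u for k in(.1145,.1065,.075,.06)]).round(1).tolist())
h=cv2.cvtColor(S,cv2.COLOR_RGB2HSV)
for r in range(178,200):
  xs=[x for x in range(300,330) if h[r,x,1]<70];print(r,(xs[0],xs[-1],len(xs)) if xs else None,end=" ")
h=cv2.cvtColor(T,cv2.COLOR_RGB2HSV);print()
for c in range(226,250):
  ys=[y for y in range(205,240) if h[y,c,1]<80];print(c,(ys[0],ys[-1],len(ys)) if ys else None,end=" ")
E
```

```text
clock: 14.13
tcp_pos: [0.4736, 0.2845, 0.2383]
orientation: [0.0, 0.541, 0.841, 0.0]
wrist_force: [0.1, 0.4, -3.2]
finger_gap: 0.0261
grip_force: 118.1
clock: 14.55
tcp_pos: [0.5405, 0.1364, 0.2384]
orientation: [0.0, 0.543, 0.84, -0.0]
wrist_force: [0.5, 0.6, -4.1]
finger_gap: 0.026
grip_force: 118.2
clock: 14.97
tcp_pos: [0.5475, 0.1216, 0.2384]
orientation: [-0.0, 0.541, 0.841, -0.0]
wrist_force: [-1.6, 0.2, -3.5]
finger_gap: 0.0258
grip_force: 118.2
[0.54745424 0.12157412 0.23840275] [-1.61262919  0.16317808 -3.46870038]
to home, tool cm [-2.56 -0.04  3.53]
[[300.5, 199.2], [302.3, 197.2], [309.9, 189.2], [313.5, 185.2]]
[[248.0, 217.8], [245.7, 218.3], [236.2, 220.5], [231.4, 221.6]]
178 (312, 329, 10) 179 (311, 329, 12) 180 (311, 329, 12) 181 (311, 327, 11) 182 (312, 326, 10) 183 (312, 326, 15) 184 (312, 326, 15) 185 (311, 326, 16) 186 (302, 324, 14) 187 (301, 313, 7) 188 (300, 312, 8) 189 (301, 311, 7) 190 (301, 310, 10) 191 (301, 309, 9) 192 (300, 309, 10) 193 (300, 309, 10) 194 (300, 309, 10) 195 (301, 308, 8) 196 (301, 308, 8) 197 (300, 307, 7) 198 (300, 307, 8) 199 (300, 308, 7) 
226 (212, 233, 9) 227 (212, 232, 9) 228 (213, 232, 10) 229 (214, 232, 13) 230 (214, 231, 18) 231 (216, 230, 15) 232 (218, 229, 12) 233 (218, 227, 10) 234 (218, 223, 6) 235 (218, 222, 5) 236 (218, 221, 4) 237 (218, 221, 4) 238 (217, 221, 5) 239 (215, 221, 7) 240 (214, 222, 9) 241 (213, 222, 10) 242 (213, 223, 11) 243 (213, 223, 11) 244 (213, 223, 11) 245 (205, 223, 14) 246 (205, 227, 22) 247 (205, 228, 24) 248 (205, 232, 28) 249 (205, 234, 28)
```

```bash

python3 -m inch '[-0.4,0,0.55,0,-0.5,0,0.7,0,-0.4,0,0.55,0,-0.2,0,0.28,0,0,0,0,0]'
python3 -m inch '[-0.15,0,0.2,0,-0.15,0,0.2,0,-0.12,0,0.17,0,-0.12,0,0.17,0,0,0,0,0]'
python3 - <<'E'
from h import *
s=get_state();M=q2m(s["orientation"]);print(s["tcp_pos"],M.T@s["wrist_force"],M.T@s["ft_torque"]);t=s["tcp_pos"]
print("to home, tool cm",(M.T@(np.array([.5577,.0981,.2031])-t)*100).round(2))
E
```

```text
clock: 15.48
tcp_pos: [0.5536, 0.1066, 0.2162]
orientation: [-0.001, 0.542, 0.84, -0.001]
wrist_force: [-1.4, 0.4, -3.6]
finger_gap: 0.0261
grip_force: 118.2
clock: 15.9
tcp_pos: [0.5563, 0.1022, 0.21]
orientation: [-0.0, 0.542, 0.84, -0.0]
wrist_force: [0.6, 0.4, -3.6]
finger_gap: 0.0259
grip_force: 118.2
[0.55632392 0.10215977 0.21002125] [0.07542623 0.71097858 3.60627287] [ 0.01463387  0.15729084 -0.01264899]
to home, tool cm [-0.43 -0.04  0.69]
```

```bash

python3 -m inch '[-0.1,0,0.14,0,-0.1,0,0.14,0,0,0,0,0,0,0,0,0,0,0,0,0]'
python3 -m inch '[-0.1,0,0.14,0,-0.1,0,0.14,0,0,0,0,0,0,0,0,0,0,0,0,0]'
python3 - <<'E'
from h import *
s=get_state();M=q2m(s["orientation"]);print(s["tcp_pos"],M.T@s["wrist_force"],M.T@s["ft_torque"]);t=s["tcp_pos"]
print("to home, tool cm",(M.T@(np.array([.5577,.0981,.2031])-t)*100).round(2))
E
```

```text
clock: 16.32
tcp_pos: [0.5568, 0.1016, 0.2091]
orientation: [-0.0, 0.542, 0.841, 0.001]
wrist_force: [-3.5, 4.0, 5.9]
finger_gap: 0.0263
grip_force: 119.2
clock: 16.73
tcp_pos: [0.5574, 0.1003, 0.2069]
orientation: [-0.0, 0.541, 0.841, 0.002]
wrist_force: [-6.1, 6.2, 9.2]
finger_gap: 0.0262
grip_force: 119.3
[0.55743502 0.100315   0.20694689] [ 8.17930001 -2.94176449 -9.1952972 ] [0.80261568 1.50914752 0.17201478]
to home, tool cm [-0.21 -0.07  0.38]
```

```bash

python3 -m inch '[0,-0.05,0,0,-0.06,0,0.08,0,0,0,0,0,0,0,0,0,0,0,0,0]'
python3 -m inch '[-0.06,0,0.08,0,-0.06,0,0.08,0,0,0,0,0,0,0,0,0,0,0,0,0]'
python3 - <<'E'
from h import *
s=get_state();M=q2m(s["orientation"]);print(s["tcp_pos"],M.T@s["wrist_force"],M.T@s["ft_torque"]);t=s["tcp_pos"]
print("to home, tool cm",(M.T@(np.array([.5577,.0981,.2031])-t)*100).round(2))
E
```

```text
clock: 17.15
tcp_pos: [0.5575, 0.0998, 0.2064]
orientation: [-0.0, 0.541, 0.841, 0.002]
wrist_force: [-5.6, 6.3, 9.5]
finger_gap: 0.0257
grip_force: 119.3
clock: 17.57
tcp_pos: [0.5579, 0.0988, 0.2049]
orientation: [-0.0, 0.541, 0.841, 0.002]
wrist_force: [-6.3, 6.3, 10.7]
finger_gap: 0.0257
grip_force: 119.3
[0.55793699 0.09879963 0.20487087] [  8.38016905  -3.04576137 -10.69246626] [0.73570347 1.71961793 0.16909351]
to home, tool cm [-0.05 -0.05  0.18]
```

```bash

python3 -m inch '[0.12,0,-0.16,0,0.12,0,-0.16,0,0,-0.1,0,0,0,0,0,0,0,0,0,0]'
python3 -m inch '[0,-0.1,0,0,0,0,0,0,0,0,0,0,0,0,0,0,0,0,0,0]'
python3 - <<'E'
from h import *
s=get_state();M=q2m(s["orientation"]);print(s["tcp_pos"],M.T@s["wrist_force"],M.T@s["ft_torque"]);t=s["tcp_pos"]
print("to home, tool cm",(M.T@(np.array([.5577,.0981,.2031])-t)*100).round(2))
E
```

```text
clock: 17.98
tcp_pos: [0.5567, 0.1007, 0.2081]
orientation: [0.0, 0.541, 0.841, 0.003]
wrist_force: [-2.6, 6.7, 8.7]
finger_gap: 0.0256
grip_force: 119.3
clock: 18.4
tcp_pos: [0.5548, 0.1001, 0.206]
orientation: [-0.001, 0.541, 0.841, 0.001]
wrist_force: [-3.2, 5.1, -0.9]
finger_gap: 0.0259
grip_force: 118.7
[0.55479149 0.10006814 0.20601753] [ 6.00010616 -0.82168855  0.87260566] [-0.01575804  1.67233557 -0.05650401]
to home, tool cm [-0.3   0.18  0.29]
```

```bash

python3 -m inch '[0,0,0.1,0,0,0,0.1,0,0,0,0,0,0,0,0,0,0,0,0,0]'
python3 -m inch '[-0.05,0,0.1,0,-0.1,0,0.14,0,0,0,0,0,0,0,0,0,0,0,0,0]'
python3 - <<'E'
from h import *
s=get_state();M=q2m(s["orientation"]);print(s["tcp_pos"],M.T@s["wrist_force"],M.T@s["ft_torque"]);t=s["tcp_pos"]
print("to home, tool cm",(M.T@(np.array([.5577,.0981,.2031])-t)*100).round(2))
E
```

```text
clock: 18.82
tcp_pos: [0.5552, 0.0998, 0.2042]
orientation: [-0.001, 0.541, 0.841, 0.001]
wrist_force: [-1.7, 5.4, 0.3]
finger_gap: 0.0258
grip_force: 118.7
clock: 19.23
tcp_pos: [0.556, 0.0965, 0.1999]
orientation: [-0.0, 0.542, 0.84, -0.001]
wrist_force: [2.9, -1.6, -12.6]
finger_gap: 0.0261
grip_force: 117.3
[0.55603606 0.09650967 0.19990896] [-2.66198861  1.99264438 12.60763607] [-0.5325833   0.10845762 -0.13138501]
to home, tool cm [ 0.08  0.22 -0.32]
```

```bash

python3 -m inch '[-0.06,0.05,0.08,0,-0.1,0.05,0.14,0,-0.1,0,0.14,0,0,0,0,0,0,0,0,0]'
python3 - <<'E'
from h import *
s=get_state();M=q2m(s["orientation"]);f=M.T@s["wrist_force"];print(s["tcp_pos"],f,M.T@s["ft_torque"],"axial",.574*f[0]+.819*(3.8-f[2]),"e",.819*f[0]-.574*(3.8-f[2]));t=s["tcp_pos"]
print("to home, tool cm",(M.T@(np.array([.5577,.0981,.2031])-t)*100).round(2))
E
```

```text
clock: 19.65
tcp_pos: [0.5571, 0.0959, 0.1985]
orientation: [-0.001, 0.542, 0.841, 0.001]
wrist_force: [-4.0, 4.5, 0.7]
finger_gap: 0.0262
grip_force: 119.1
[0.55706857 0.09591184 0.19853152] [ 5.71048013 -1.74780089 -0.64598138] [0.61808547 1.55552675 0.07708759] axial 6.919074347285889 e 2.1248899130296017
to home, tool cm [ 0.17  0.15 -0.46]
```

```bash

python3 -m inch '[-0.08,-0.05,0.16,0,-0.11,0,0.16,0,-0.11,0,0.16,0,0,0,0,0,0,0,0,0]'
python3 - <<'E'
from h import *
s=get_state();M=q2m(s["orientation"]);f=M.T@s["wrist_force"];print(f,M.T@s["ft_torque"],"axial",.574*f[0]+.819*(3.8-f[2]),"e",.819*f[0]-.574*(3.8-f[2]));t=s["tcp_pos"]
d=(M.T@(np.array([.5571,.0959,.1985])-t)*100);print("from home cm",-d.round(2),"axial",(.574*d[0]-.819*d[2]).round(3))
E
```

```text
clock: 20.07
tcp_pos: [0.5578, 0.0939, 0.1952]
orientation: [-0.001, 0.541, 0.841, 0.002]
wrist_force: [-7.0, 8.2, 8.2]
finger_gap: 0.0259
grip_force: 119.1
[10.36569    -3.01292558 -8.13467055] [0.9754869  2.27312186 0.18296336] axial 15.724401234893783 e 1.6389992150108474
from home cm [-0.21 -0.01  0.33] axial 0.392
```

```bash

python3 -m inch '[-0.11,0,0.16,0,-0.11,0,0.16,0,-0.11,0,0.16,0,0,0,0,0,0,0,0,0]'
python3 - <<'E'
from h import *
s=get_state();M=q2m(s["orientation"]);f=M.T@s["wrist_force"];print(f,M.T@s["ft_torque"],"axial",.574*f[0]+.819*(3.8-f[2]),"e",.819*f[0]-.574*(3.8-f[2]));t=s["tcp_pos"]
d=(M.T@(np.array([.5571,.0959,.1985])-t)*100);print("from home cm",-d.round(2),"axial",(.574*d[0]-.819*d[2]).round(3))
E
```

```text
clock: 20.48
tcp_pos: [0.5591, 0.0911, 0.1908]
orientation: [-0.001, 0.541, 0.841, 0.002]
wrist_force: [-8.3, 8.3, 10.2]
finger_gap: 0.0257
grip_force: 119.4
[ 11.04276215  -4.13670795 -10.20408397] [1.03485348 2.43679944 0.21612142] axial 17.807890248169198 e 1.0056780045872475
from home cm [-0.52 -0.02  0.77] axial 0.929
```

```bash

python3 -m inch '[0,0,0,0,0,0,0,0,0,0,0,0,0,0,0,0,0,0,0,0]'
python3 -c "from workcell import env;print(env.hand_in())"
```

```text
clock: 20.9
tcp_pos: [0.5591, 0.0912, 0.1909]
orientation: [-0.001, 0.541, 0.841, 0.002]
wrist_force: [-8.2, 9.0, 11.7]
finger_gap: 0.0259
grip_force: 119.4
the job is handed in; nothing more can be done
None
```

I handed the job in at 20.9 s with the gun held pressed on the chuck-side nipple. By force and travel readings, with no camera check, the coupler has snapped home and the barrel is in about 8–9 of its 12 mm. Before seating, the coupler caught on the nipple's head at about 16 N, so I backed off and moved it sideways 2 mm.

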